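Make the grain mill safe, shut its flour pan, release the stop

ROBOT

A 6-joint arm with a two-finger parallel gripper is mounted at the origin on a cart in front of the work surface, level with it; the furniture and walls round the work are solid. World frame = base frame: x ahead of the robot, y to its left, z up, the work surface at z = 0. Lengths are in m, angles in rad, forces in N, time in s.
With the tool pointing down it reaches from about 0.25 to 0.725 m from the base axis. Payload 4 kg.
Tool frame: the origin (TCP) lies on the centre line of the jaws, within the pads' length; the fingertips stand 14 mm ahead of it and the grasp point (between the pads) lies 5 mm behind it; z points along the fingers, x is the direction in which the jaws open and shut, and the axes are right-handed (so a half turn about z gives the same grasp; the last joint's range is limited). The gripper opens to 85 mm and grips with 20 to 120 N. Pads are 22 mm wide; open, the fingers measure 114 mm over their backs; the gripper's body (76 mm by 85 mm) begins 54 mm behind the grasp point. The pads swing forward as they close: fully open they stand 13 mm farther back than shut.
Start: joints at [1.107, 0.241, 0.005, 1.335, 0, 1.571], TCP at [0.224, 0.447, 0.21] pointing down, gripper open.
Joint ranges: [-2.72, 2.72], [-1.05, 1.87], [-1.09, 1.28], [-1.99, 2.15], [-1.42, 1.44], [-3.14, 3.14]. Speed limits (rad/s): [2.79, 2.79, 3.14, 3.14, 3.14, 3.14].

INTERFACE

Orientations are given as a unit quaternion [x, y, z, w].
In Python, from workcell import bot gives the robot as it stands.
- The arm moves only by the tool play_rows, never from a script. Its argument "motion" is a list of rows, each an object with "fingers": the closure, from -1 (fully open) to 1 (shut), so that 0 is half open; "translation": the shift along the tool's x, y, z in cm, a list of three; "roll": the turn about the tool's z in degrees. A call has 1 to 20 rows; each row is the pose to reach, as a shift and turn from the pose commanded when the call began, along the tool's axes at that moment; what a row does not reach only later rows make up. A row lasts 1/12 s, in which the tool goes at most 41.7 mm and 7.16 degrees, less where a joint would pass 70% of its speed; a pose out of reach is approached as far as the arm can. A call with a gripper value outside its range is refused whole. The fingers move at their own pace and stop on an object; the grip force is fixed at half the most. Time passes only in rows, so rows that repeat a pose let the fingers close. It gives the time, the measured TCP pose, the force and the opening at its end, in the units of the state.
- bot.get_obs(): the state, without advancing time (a new reading comes with each control period).
- bot.camera(name): name is "scene" or "top" or "wrist"; returns a dict with "pixels" (480x640x3 uint8, red, green, blue), "intrinsics" (3x3 intrinsics, pixels), "world_to_cam" (4x4, takes a point from world to camera coordinates). Camera axes: x right, y down, z forward; pixel columns grow to the right and rows downward; lengths in m; the calibration is good to about 2 mm. A picture is of the moment at which its call begins. There is no depth.
- bot.job_done(): hands the job in, once; it reports no verdict.
The state is a dict: "clock": time; "joint_pos": joint angles; "joint_vel": joint speeds; "tau": joint torques, N m; "eef_pos": TCP position; "tool_rot": TCP orientation; "ft_force": force on the tool from outside, world axes, zero at the start; "ft_torque": the same for the moment, N m; "grip_width": finger opening in m.
Only numpy, scipy, OpenCV 4.12 (cv2) and the standard library are available. Lean on these libraries where they do the work, as an engineer would, in place of code of your own. Each camera call takes 0.05 s, during which the arm holds its last target. There are 200 camera calls.

TASK

Get the grain mill ready to run, using fingertips only: press its winged mushroom stop button in until it stays in, and take your hand off it, so that the stones cannot start. Then push the open steel flour pan along the worktop, without lifting it, fully home under the mill, and after that twist the stop clockwise by its wings until it springs back out, and let go. Leave the other things on the worktop where they are.

Things in the scene. Friction and masses are not known exactly. Their poses are not given: they have to be found in the camera images.
- mill: White grain mill, fixed, 320 mm long (x), 200 wide (y). Origin: centre of its underside. +x points from front to back: the way the pan is pushed. Front (x -160 to 20 mm): control deck, top at z 118 mm, over the pan's bay (150 mm wide, 72 high). Behind (x 20 to 160) a tower 258 mm high, hopper to 322. Also on the deck: a flush round start button (x -90, y -50, 7 mm high), not used here.
- pan_stop (a point): Where the pan's back wall ends up: the end of the bay, inside the mill under the deck, at x 20, y 0, z 28 mm of the mill. With the pan fully home, pan_front is 240 mm from it, and 60 mm of the pan still show in front of the deck.
- pan: Loose open steel pan, 240 mm long (x), 142 wide (y), 58 high, walls 4 mm, 0.55 kg, standing on the worktop with its back part in the bay (4 mm play each side), 65 to 95 mm short of home. Origin: centre of its underside; +x points into the bay. Fully home its back touches the end of the bay and its origin is at x -100 mm of the mill. Sliding takes 2 to 8 N.
- pan_front (a point): Centre of the pan's outer front face (142 mm wide, 56 mm high), 28 mm above the worktop; the face to push on.
- stop_top (a point): Centre of the top of the stop's head, on its vertical axis (x -90, y 30 mm of the mill). The head is a black mushroom, 50 mm across, 22 mm high, with two opposite wings. Stop out: top 160 mm and underside 138 mm above the worktop. The grey collar below is 60 mm across and 7 mm high on the deck.
- stop_ear (a point): Point in the wing on the mill's +y side, 33 mm from the stop's axis, 12.5 mm below stop_top; moves with the head. Each wing points straight out from the axis, reaches 41 mm from it, stands clear of the dome from 25 mm on, is 14 mm thick and 18 mm high (1 to 19 mm above the head's underside).
- stop_press (a joint): How far the stop is pressed in (m): 0 = out, sprung outward; full travel 0.010. Pressed beyond about 0.0086 it latches and stays in at about 0.008 when let go. Takes about 4 N at first, about 8 N at the end, then meets a hard stop.
- stop_twist (a joint): Clockwise turn of the head seen from above (rad): 0 = rest, hard stop at 1.1; sprung back to 0 (0.03 N m at rest, 0.09 fully turned). With the stop latched in, a turn beyond about 0.55 releases it: it springs out by itself (the wing slides up along a finger beside it), and turns back to 0 when let go.
- ribbed_cup: Ribbed white cup, 78 mm across, 70 mm high; a bystander, loose. Origin: centre of its underside at the start.
- canister_1: Canister with wooden lid, 102 mm across, 140 mm high; a bystander, loose. Origin: centre of its underside at the start.
- canister_2: Canister with wooden lid, 102 mm across, 180 mm high; a bystander, loose. Origin: centre of its underside at the start.
- mill_pepper: Wooden pepper mill, 52 mm across, 172 mm high; a bystander, loose. Origin: centre of its underside at the start.
- mill_salt: White salt mill with a brown cap, 52 mm across, 177 mm high; a bystander, loose. Origin: centre of its underside at the start.
- spice_jar: Spice jar, 57 mm across, 89 mm high; a bystander, loose. Origin: centre of its underside at the start.
- timer: Round white kitchen timer, 65 mm across, 58 mm high, beside the pan; a bystander, loose. Origin: centre of its underside at the start.
- pinch_bowl: Small wooden bowl, 67 mm across, 29 mm high, beside the pan; a bystander, loose. Origin: centre of its underside at the start.
- mug: White mug with a handle, 78 mm across, 97 mm high; a bystander, loose. Origin: centre of its underside at the start.
- measure_spoon: Steel measuring spoon, 117 mm long; a bystander, loose. Origin: centre of its underside at the start.

How it is judged:
By the outcome, as a careful person would: the job done as asked, in the order asked, and still so for the second after the job is handed in, with the robot touching nothing.
It also fails if it takes over 54 s, if anything falls off the work surface, if the arm or the gripper's body presses on something with over 40 N, if the wrist force passes 120 N, or if a joint passes its speed limit or range.

## Working session

There is one attempt and no reset: what is moved stays moved. The work goes in short steps, Python scripts to look and compute and a tool call to move; the robot and the scene stay as the last step left them, time stands still between calls to the robot, and variables do not carry over. Pictures are saved under pics/ and viewed, about 8 in all and at most 12, crops included, and the job is handed in when it is done.

Besides the shell and the picture viewer there is one more tool, called after "Request:" as name(argument=value, ...) on one line, values as JSON. play_rows: Moves the arm, as the interface text tells. Its arguments: {"type":"object","properties":{"motion":{"type":"array","items":{"type":"object","properties":{"fingers":{"type":"number"},"translation":{"type":"array","items":{"type":"number"}},"roll":{"type":"number"}}}}},"required":["motion"]}

```bash
mkdir -p pics; cat > h.py <<'E'
import numpy as np, cv2
from workcell import bot
def snap(cam,name):
    d=bot.camera(cam); cv2.imwrite(f'pics/{name}.png',d['pixels'][:,:,::-1]); np.savez(f'pics/{name}.npz',K=d['intrinsics'],T=d['world_to_cam']); return d
def ray(name,uv,z):
    f=np.load(f'pics/{name}.npz');K,T=f['K'],f['T'];R,t=T[:3,:3],T[:3,3]
    c=-R.T@t; d=R.T@np.linalg.inv(K)@np.array([*uv,1.]); return c+d*(z-c[2])/d[2]
def proj(name,P):
    f=np.load(f'pics/{name}.npz');K,T=f['K'],f['T']
    p=K@(T[:3,:3]@np.array(P)+T[:3,3]); return p[:2]/p[2]
E
python3 - <<'E'
from h import *
snap('top','top0');snap('scene','sc0')
o=bot.get_obs();print({k:np.round(v,3) for k,v in o.items()})
E
```

```text
{'clock': np.float64(0.1), 'joint_pos': array([ 1.107,  0.241,  0.004,  1.335, -0.   ,  1.571]), 'joint_vel': array([ 0.001, -0.002,  0.002,  0.001, -0.001,  0.001]), 'tau': array([ 0.0000e+00, -3.7314e+01,  2.5301e+01,  1.1000e-02,  0.0000e+00,
        0.0000e+00]), 'eef_pos': array([0.223, 0.447, 0.209]), 'tool_rot': array([ 0.851,  0.526, -0.001,  0.   ]), 'ft_force': array([0.375, 0.078, 0.624]), 'ft_torque': array([0.05 , 0.049, 0.044]), 'grip_width': np.float64(0.086)}
```

View pics/top0.png

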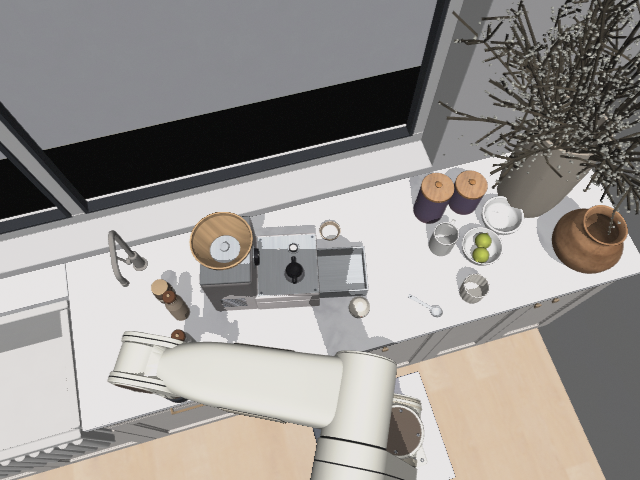

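View pics/sc0.png

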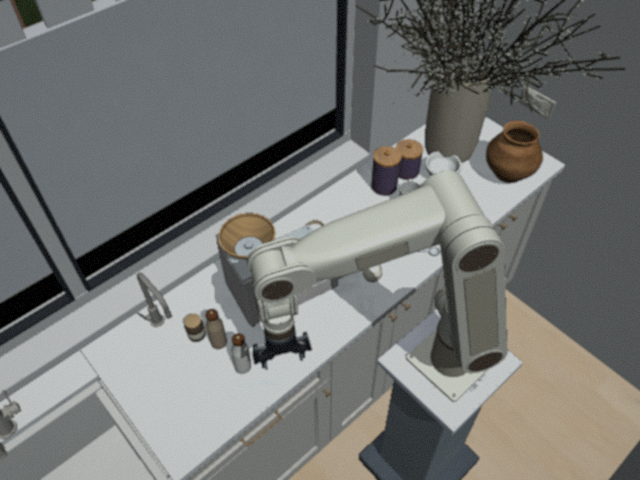

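Top view: the mill has its tower at the left (hopper 222,240), the stop at (294,270), the pan at (345,270) opening to the right, the timer at (359,307) and the bowl at (330,230). I'll enlarge it.

```bash
python3 - <<'E'
from h import *
i=cv2.imread('pics/top0.png')[200:330,185:385]
cv2.imwrite('pics/c1.png',cv2.resize(i,None,fx=4,fy=4,interpolation=cv2.INTER_CUBIC))
for n,uv,z in [('stop',(294,270),.16),('panfr',(366,270),.058),('timer',(359,307),.05),('bowl',(330,230),.03)]: print(n,ray('top0',uv,z).round(3))
f=np.load('pics/top0.npz');print(-f['T'][:3,:3].T@f['T'][:3,3],f['K'])
E
```

```text
stop [0.494 0.119 0.16 ]
panfr [ 0.472 -0.098  0.058]
timer [ 0.368 -0.044  0.05 ]
bowl [ 0.643 -0.034  0.03 ]
[-0.0289791   0.19315459  1.57090655] [[526.75082199   0.         324.34568712]
 [  0.         526.75082199 246.48253713]
 [  0.           0.           1.        ]]
```

View pics/c1.png

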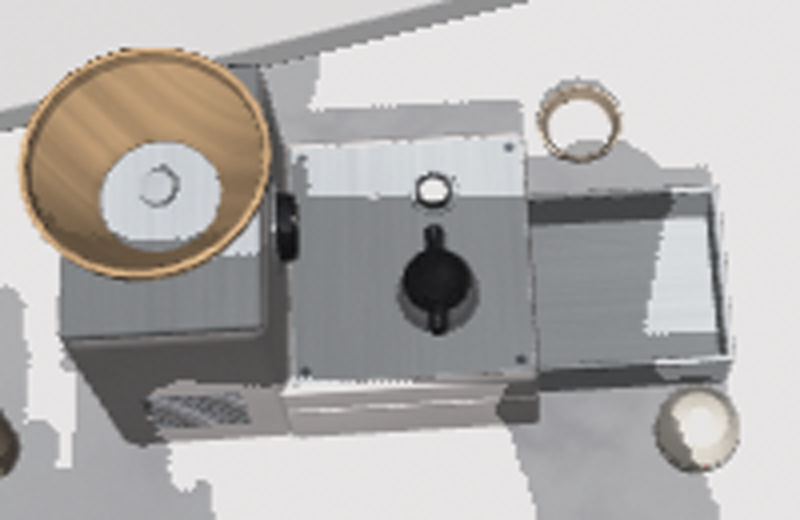

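The crop shows the stop head centre at (437,277), the wings from (433,230) to (436,330), the deck's front corners at (523,140) and (537,380), the pan's front rim corners at (718,188) and (732,358), the timer at (698,430) and the bowl at (580,122).

```bash
python3 - <<'E'
from h import *
r=lambda x,y,z: ray('top0',(185+(x-1.5)/4,200+(y-1.5)/4),z)
for n,x,y,z in [('head',437,277,.155),('wfar',433,227,.1475),('wnear',437,332,.1475),('dfF',523,140,.118),('dfN',537,380,.118),('start',433,189,.125),('pF',718,188,.058),('pN',732,358,.058),('timer',698,430,.04),('bowl',580,122,.02)]: print(n,r(x,y,z).round(4))
dF,dN=r(523,140,.118),r(537,380,.118);a=dF-dN
print('deck width',np.linalg.norm(a)); pF,pN=r(718,188,.058),r(732,358,.058);print('pan w',np.linalg.norm(pF-pN))
st=r(433,189,.125);h=r(437,277,.155);print('start-stop',np.linalg.norm((st-h)[:2]))
for v in (a,pF-pN,st-h): print('yaw deg of mill x', np.degrees(np.arctan2(v[1],v[0]))+90)
E
```

```text
head [0.4991 0.1185 0.155 ]
wfar [0.5402 0.1111 0.1475]
wnear [0.4614 0.1287 0.1475]
dfF [0.6021 0.0261 0.118 ]
dfN [0.4167 0.0672 0.118 ]
start [0.5786 0.1021 0.125 ]
pF [ 0.5475 -0.1162  0.058 ]
pN [ 0.4119 -0.0842  0.058 ]
timer [ 0.3699 -0.0455  0.04  ]
bowl [ 0.6475 -0.0339  0.02  ]
deck width 0.18986496339028566
pan w 0.13933103010099132
start-stop 0.08125375855035585
yaw deg of mill x 77.4811638040127
yaw deg of mill x 76.71949848742656
yaw deg of mill x 78.36072272191737
```

```bash
cat >> h.py <<'E'
def go(p,psi):
    o=bot.get_obs(); x,y,z,w=o['tool_rot']
    from scipy.spatial.transform import Rotation as R
    M=R.from_quat([x,y,z,w]).as_matrix(); cur=np.degrees(np.arctan2(M[1,0],M[0,0]))
    print('cur',o['eef_pos'].round(4),'psi',cur.round(1),'shift cm',(M.T@(np.array(p)-o['eef_pos'])*100).round(2),'roll',round(cur-psi,1),'j6',o['joint_pos'][5].round(2),'F',o['ft_force'].round(1),'w',o['grip_width'].round(3),'t',o['clock'].round(2))
E
python3 - <<'E'
from h import *
go((.30,.10,.26),-13); go((.5,.119,.26),-13)
E
```

```text
Traceback (most recent call last):
  File "h.py", line 15, in go
    print('cur',o['eef_pos'].round(4),'psi',cur.round(1),'shift cm',(M.T@(np.array(p)-o['eef_pos'])*100).round(2),'roll',round(cur-psi,1),'j6',o['joint_pos'][5].round(2),'F',o['ft_force'].round(1),'w',o['grip_width'].round(3),'t',o['clock'].round(2))
                                                                                                                                                                                                         ^^^^^^^^^^^^^^^^^^^^^
AttributeError: 'float' object has no attribute 'round'
```

```bash
sed -i "s/o\['joint_pos'\]\[5\].round(2)/np.round(o['joint_pos'],2)/;s/o\['ft_force'\].round(1)/np.round(o['ft_force'],1)/;s/o\['grip_width'\].round(3)/np.round(o['grip_width'],4)/;s/o\['clock'\].round(2)/np.round(o['clock'],2)/;s/o\['eef_pos'\]/np.array(o['eef_pos'])/g" h.py
python3 - <<'E'
from h import *
go((.30,.10,.26),-13); go((.5,.119,.26),-13)
E
```

```text
cur [0.2234 0.4466 0.2092] psi 63.4 shift cm [-27.59  22.36  -5.03] roll 76.4 j6 [ 1.11  0.24  0.    1.34 -0.    1.57] F [0.4 0.1 0.6] w 0.0858 t 0.1
cur [0.2234 0.4466 0.2092] psi 63.4 shift cm [-16.94  39.39  -5.05] roll 76.4 j6 [ 1.11  0.24  0.    1.34 -0.    1.57] F [0.4 0.1 0.6] w 0.0858 t 0.1
```

Request:
play_rows(motion=[{"translation": [0,0,-5],"roll": 0,"fingers": 1},{"translation": [0,0,-5],"roll": 7,"fingers": 1},{"translation": [-27.6,22.4,-5],"roll": 14,"fingers": 1},{"translation": [-27.6,22.4,-5],"roll": 21,"fingers": 1},{"translation": [-27.6,22.4,-5],"roll": 28,"fingers": 1},{"translation": [-27.6,22.4,-5],"roll": 35,"fingers": 1},{"translation": [-27.6,22.4,-5],"roll": 42,"fingers": 1},{"translation": [-27.6,22.4,-5],"roll": 49,"fingers": 1},{"translation": [-27.6,22.4,-5],"roll": 56,"fingers": 1},{"translation": [-27.6,22.4,-5],"roll": 63,"fingers": 1},{"translation": [-27.6,22.4,-5],"roll": 70,"fingers": 1},{"translation": [-27.6,22.4,-5],"roll": 76.4,"fingers": 1},{"translation": [-27.6,22.4,-5],"roll": 76.4,"fingers": 1},{"translation": [-16.9,39.4,-5],"roll": 76.4,"fingers": 1},{"translation": [-16.9,39.4,-5],"roll": 76.4,"fingers": 1},{"translation": [-16.9,39.4,-5],"roll": 76.4,"fingers": 1},{"translation": [-16.9,39.4,-5],"roll": 76.4,"fingers": 1},{"translation": [-16.9,39.4,-5],"roll": 76.4,"fingers": 1},{"translation": [-16.9,39.4,-5],"roll": 76.4,"fingers": 1},{"translation": [-16.9,39.4,-5],"roll": 76.4,"fingers": 1}])

```text
clock: 1.77
eef_pos: [0.501, 0.1207, 0.2576]
tool_rot: [0.994, -0.111, -0.002, 0.001]
ft_force: [-0.3, 0.1, 0.1]
grip_width: 0.0001
```

```bash
python3 - <<'E'
from h import *
go((.5,.119,.18),-13); snap('wrist','w1')
print(proj('w1',(.5,.119,.16)))
E
```

```text
cur [0.501  0.1207 0.2576] psi -12.8 shift cm [-0.03  0.17  7.76] roll 0.2 j6 [0.24 0.26 0.15 1.47 0.   2.03] F [-0.3  0.1  0.1] w 0.0001 t 1.77
[320.33800253 230.14239086]
```

View pics/w1.png

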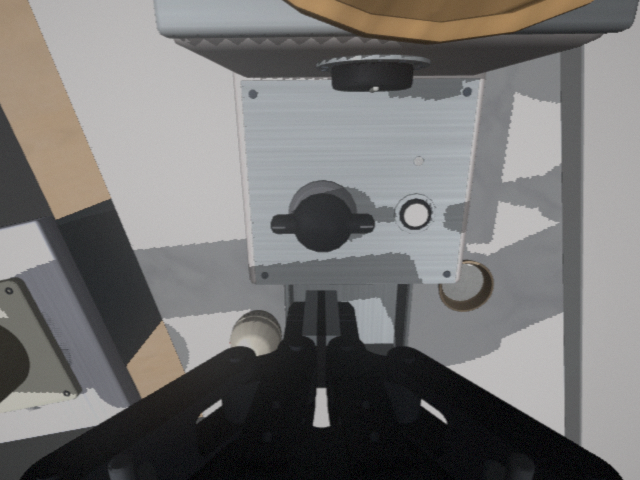

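The wrist picture shows the stop dome at about (323,222), wing ends at (272,224) and (374,225), the start button at (416,214), and deck screws at (265,275), (447,274), (253,94) and (467,92).

```bash
python3 - <<'E'
from h import *
P={}
for n,uv,z in [('dome',(323,221),.155),('wN',(271.5,224),.1475),('wF',(374.5,225),.1475),('start',(415.5,214),.125),('s1',(265,275),.119),('s2',(447,274),.119),('s3',(253,94),.119),('s4',(467,92),.119)]:
    P[n]=ray('w1',uv,z); print(n,P[n].round(4))
for a,b in [('wN','wF'),('s1','s2'),('s3','s4'),('wN','start')]:
    v=P[b]-P[a]; print(a,b,np.linalg.norm(v).round(4),np.degrees(np.arctan2(v[1],v[0]))+90)
E
```

```text
dome [0.5033 0.1242 0.155 ]
wN [0.4622 0.1287 0.1475]
wF [0.5422 0.1098 0.1475]
start [0.5799 0.1044 0.125 ]
s1 [0.4373 0.075  0.119 ]
s2 [0.6015 0.0392 0.119 ]
s3 [0.4701 0.2274 0.119 ]
s4 [0.634  0.1918 0.119 ]
wN wF 0.0822 76.74381638962349
s1 s2 0.1681 77.70329047096268
s3 s4 0.1678 77.74714159866204
wN start 0.1223 78.35474525656969
```

Request:
play_rows(motion=[{"translation": [0.1,0,4],"roll": 0,"fingers": 1},{"translation": [0.1,0,7.5],"roll": 0,"fingers": 1},{"translation": [0.1,0,8.3],"roll": 0,"fingers": 1},{"translation": [0.1,0,8.8],"roll": 0,"fingers": 1},{"translation": [0.1,0,9.2],"roll": 0,"fingers": 1},{"translation": [0.1,0,9.2],"roll": 0,"fingers": 1},{"translation": [0.1,0,9.2],"roll": 0,"fingers": 1}])

```text
clock: 2.4
eef_pos: [0.5025, 0.1199, 0.1701]
tool_rot: [0.994, -0.113, 0.002, -0.001]
ft_force: [-0.4, 0.9, 0.3]
grip_width: -0.0004
```

Request:
play_rows(motion=[{"translation": [0,0,0.3],"roll": 0,"fingers": 1},{"translation": [0,0,0.3],"roll": 0,"fingers": 1},{"translation": [0,0,0.3],"roll": 0,"fingers": 1}])

```text
clock: 2.65
eef_pos: [0.5018, 0.1196, 0.1656]
tool_rot: [0.994, -0.113, 0.001, -0.0]
ft_force: [-0.3, 0.0, -0.4]
grip_width: -0.0002
```

```bash
python3 - <<'E'
from h import *
d=snap('wrist','w2'); go((.502,.12,.162),-12.5)
i=cv2.imread('pics/w2.png')[150:400,200:500]
cv2.imwrite('pics/c2.png',cv2.resize(i,None,fx=2.4,fy=2.4))
E
```

```text
cur [0.5017 0.1196 0.1655] psi -13.0 shift cm [ 0.02 -0.05  0.35] roll -0.5 j6 [ 0.23  0.29 -0.04  1.24  0.    2.03] F [-0.9  0.7  0.2] w -0.0003 t 2.7
```

View pics/c2.png

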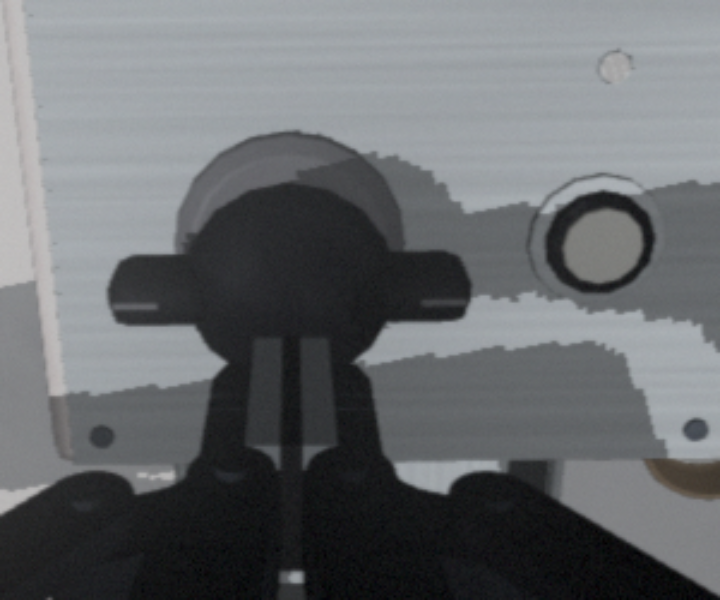

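The tips overlie the dome's lower part at crop (292,340), and the wing ends are at (108,290) and (470,287). I'll compare these with projections to see the head's height.

```bash
python3 - <<'E'
from h import *
cp=lambda p:((proj('w2',p)-[200,150])*2.4).round(0)
yh=np.array([-.976,.216,0]);c=np.array([.502,.12,0])
for zo in (0,.008):
  for s in (.041,-.041): print(zo,s,cp(c+s*yh+[0,0,.1475-zo]), cp(c+s*yh+[0,0,.157-zo]))
for dz in (0,.014,.027): print('tip',dz,cp((.5017,.1196,.1655-dz)))
print(cp(c+[0,0,.16]),cp(c+[0,0,.152]),'start',cp(c-.08*yh+[0,0,.125]))
E
```

```text
0 0.041 [112. 289.] [104. 307.]
0 -0.041 [468. 286.] [476. 304.]
0.008 0.041 [119. 276.] [111. 292.]
0.008 -0.041 [461. 273.] [469. 289.]
tip 0 [289. 325.]
tip 0.014 [289. 297.]
tip 0.027 [289. 274.]
[290. 311.] [290. 296.] start [603. 249.]
```

The head still looks fully out and there is no contact force, so I'll keep going down in small steps.

Request:
play_rows(motion=[{"translation": [0,0,0.2],"roll": 0,"fingers": 1},{"translation": [0,0,0.4],"roll": 0,"fingers": 1},{"translation": [0,0,0.4],"roll": 0,"fingers": 1},{"translation": [0,0,0.4],"roll": 0,"fingers": 1}])

```text
clock: 3.03
eef_pos: [0.5012, 0.1195, 0.1607]
tool_rot: [0.994, -0.113, -0.0, 0.0]
ft_force: [-0.5, 0.4, 0.1]
grip_width: -0.0
```

Request:
play_rows(motion=[{"translation": [0,0,0.2],"roll": 0,"fingers": 1},{"translation": [0,0,0.3],"roll": 0,"fingers": 1},{"translation": [0,0,0.3],"roll": 0,"fingers": 1}])

```text
clock: 3.28
eef_pos: [0.5012, 0.1195, 0.1576]
tool_rot: [0.994, -0.113, -0.0, 0.0]
ft_force: [-0.5, -0.3, 0.6]
grip_width: -0.0003
```

Request:
play_rows(motion=[{"translation": [0,0,0.2],"roll": 0,"fingers": 1},{"translation": [0,0,0.3],"roll": 0,"fingers": 1},{"translation": [0,0,0.3],"roll": 0,"fingers": 1}])

```text
clock: 3.53
eef_pos: [0.5012, 0.1195, 0.1547]
tool_rot: [0.994, -0.113, -0.0, 0.0]
ft_force: [0.5, 0.8, 0.9]
grip_width: -0.0002
```

```bash
python3 - <<'E'
from h import *
d=snap('wrist','w3'); go((.502,.12,.162),-12.5)
i=cv2.imread('pics/w3.png')[150:400,200:500]
i=np.clip(i.astype(float)*2,0,255).astype('uint8')
cv2.imwrite('pics/c3.png',cv2.resize(i,None,fx=2.4,fy=2.4))
cp=lambda p:((proj('w3',p)-[200,150])*2.4).round(0)
yh=np.array([-.976,.216,0]);c=np.array([.502,.12,0])
for zo in (0,.008):
  for s in (.041,-.041): print(zo,s,cp(c+s*yh+[0,0,.1475-zo]), cp(c+s*yh+[0,0,.157-zo]))
E
```

```text
cur [0.5013 0.1195 0.1548] psi -13.0 shift cm [ 0.06 -0.06 -0.72] roll -0.5 j6 [ 0.23  0.3  -0.06  1.21  0.    2.03] F [-0.2 -0.8 -0.8] w 0.0002 t 3.58
0 0.041 [105. 309.] [ 95. 328.]
0 -0.041 [480. 306.] [490. 325.]
0.008 0.041 [112. 293.] [103. 312.]
0.008 -0.041 [473. 291.] [482. 309.]
```

View pics/c3.png

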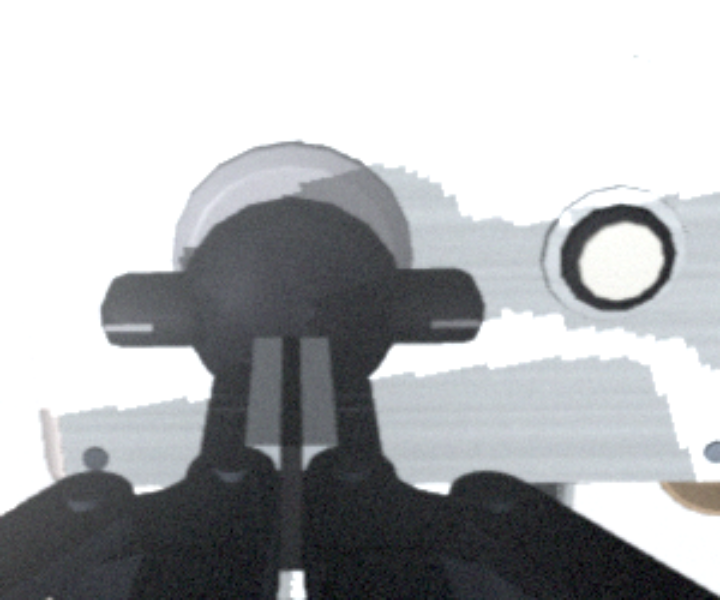

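The head is still out, with its wings at row 309 where the out position is predicted, and the tips show at row 338. So the real fingertips sit farther back than nominal, and I'll keep descending until I feel contact.

Request:
play_rows(motion=[{"translation": [0,0,0.2],"roll": 0,"fingers": 1},{"translation": [0,0,0.4],"roll": 0,"fingers": 1},{"translation": [0,0,0.4],"roll": 0,"fingers": 1}])

```text
clock: 3.83
eef_pos: [0.5011, 0.1195, 0.1505]
tool_rot: [0.994, -0.113, -0.0, 0.0]
ft_force: [-0.7, -0.7, 0.1]
grip_width: -0.0001
```

Request:
play_rows(motion=[{"translation": [0,0,0.2],"roll": 0,"fingers": 1},{"translation": [0,0,0.3],"roll": 0,"fingers": 1},{"translation": [0,0,0.3],"roll": 0,"fingers": 1}])

```text
clock: 4.08
eef_pos: [0.5012, 0.1195, 0.1477]
tool_rot: [0.994, -0.113, -0.0, 0.0]
ft_force: [0.2, 0.2, -0.4]
grip_width: 0.0002
```

```bash
python3 - <<'E'
from h import *
f=np.load('pics/w3.npz');T=f['T'];c=-T[:3,:3].T@T[:3,3]
xh=np.array([.216,.976,0]);yh=np.array([-.976,.216,0]);t=np.array([.5012,.1195,.1548])
print('cam rel tcp (xh,yh,z)',((c-t)@xh).round(4),((c-t)@yh).round(4),(c-t)[2].round(4),'fwd',T[2,:3].round(3))
cp=lambda p:((proj('w3',p)-[200,150])*2.4).round(0)
for l in (-.011,0,.011):
  for dz in (-.014,0,.014,.03): print(l,dz,cp(t+l*xh+[0,0,dz]))
print('finger halfwidth 11mm', cp(t+.0145*yh+[0,0,0]))
snap('top','t2')
i=cv2.imread('pics/t2.png')[200:330,185:385]
cv2.imwrite('pics/c4.png',cv2.resize(i,None,fx=4,fy=4,interpolation=cv2.INTER_CUBIC))
E
```

```text
cam rel tcp (xh,yh,z) 0.0812 -0.0009 0.1636 fwd [-0.072 -0.311 -0.948]
-0.011 -0.014 [290. 341.]
-0.011 0 [290. 371.]
-0.011 0.014 [290. 406.]
-0.011 0.03 [290. 454.]
0 -0.014 [289. 297.]
0 0 [289. 325.]
0 0.014 [289. 357.]
0 0.03 [289. 401.]
0.011 -0.014 [289. 252.]
0.011 0 [289. 277.]
0.011 0.014 [289. 306.]
0.011 0.03 [288. 345.]
finger halfwidth 11mm [220. 325.]
```

View pics/w3.png

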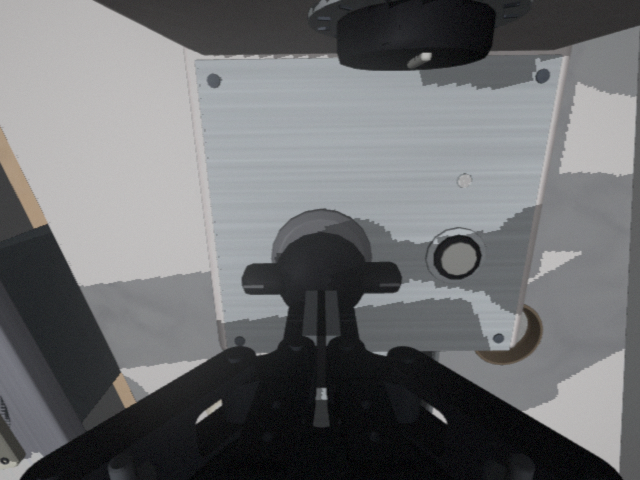

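Request:
play_rows(motion=[{"translation": [0,0,0.2],"roll": 0,"fingers": 1},{"translation": [0,0,0.4],"roll": 0,"fingers": 1},{"translation": [0,0,0.4],"roll": 0,"fingers": 1}])

```text
clock: 4.38
eef_pos: [0.5011, 0.1195, 0.1435]
tool_rot: [0.994, -0.113, -0.0, 0.0]
ft_force: [0.3, -0.8, -0.4]
grip_width: 0.0003
```

Request:
play_rows(motion=[{"translation": [0,0,0.2],"roll": 0,"fingers": 1},{"translation": [0,0,0.3],"roll": 0,"fingers": 1},{"translation": [0,0,0.3],"roll": 0,"fingers": 1}])

```text
clock: 4.63
eef_pos: [0.5012, 0.1195, 0.1407]
tool_rot: [0.994, -0.113, -0.0, 0.0]
ft_force: [0.3, 0.9, 0.4]
grip_width: -0.0001
```

```bash
python3 - <<'E'
from h import *
d=snap('wrist','w4'); go((.502,.12,.162),-12.5)
i=cv2.imread('pics/w4.png')[150:400,200:500]
i=np.clip(i.astype(float)*2.5,0,255).astype('uint8')
cv2.imwrite('pics/c5.png',cv2.resize(i,None,fx=2.4,fy=2.4))
cp=lambda p:((proj('w4',p)-[200,150])*2.4).round(0)
yh=np.array([-.976,.216,0]);c=np.array([.502,.12,0])
for zo in (0,.008):
  for s in (.041,-.041): print(zo,s,cp(c+s*yh+[0,0,.1475-zo]), cp(c+s*yh+[0,0,.157-zo]))
E
```

```text
cur [0.5013 0.1195 0.1408] psi -13.0 shift cm [ 0.06 -0.06 -2.12] roll -0.5 j6 [ 0.23  0.31 -0.08  1.18  0.    2.03] F [ 0.6 -0.   0.3] w 0.0 t 4.68
0 0.041 [ 91. 338.] [ 80. 361.]
0 -0.041 [495. 335.] [506. 358.]
0.008 0.041 [ 99. 321.] [ 89. 342.]
0.008 -0.041 [486. 318.] [496. 339.]
```

View pics/c5.png

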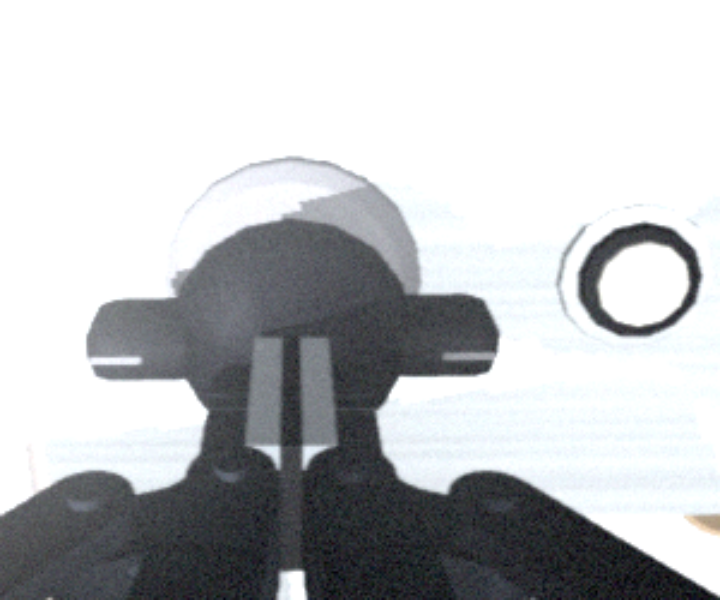

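The wings are still at row 338, the out position. The tip and its shadow are nearly meeting, so contact should come around TCP z of 0.133. The fingertips seem to sit about 27 mm behind the reported TCP when shut.

Request:
play_rows(motion=[{"translation": [0,0,0.2],"roll": 0,"fingers": 1},{"translation": [0,0,0.4],"roll": 0,"fingers": 1},{"translation": [0,0,0.4],"roll": 0,"fingers": 1}])

```text
clock: 4.93
eef_pos: [0.5018, 0.1196, 0.1376]
tool_rot: [0.994, -0.113, 0.001, -0.0]
ft_force: [-1.6, 0.1, 4.4]
grip_width: -0.0002
```

Request:
play_rows(motion=[{"translation": [0,0,0.2],"roll": 0,"fingers": 1},{"translation": [0,0,0.4],"roll": 0,"fingers": 1},{"translation": [0,0,0.4],"roll": 0,"fingers": 1}])

```text
clock: 5.18
eef_pos: [0.5018, 0.1196, 0.1339]
tool_rot: [0.994, -0.113, 0.001, -0.0]
ft_force: [-1.8, -0.6, 4.1]
grip_width: 0.0001
```

Request:
play_rows(motion=[{"translation": [0,0,0.2],"roll": 0,"fingers": 1},{"translation": [0,0,0.3],"roll": 0,"fingers": 1},{"translation": [0,0,0.3],"roll": 0,"fingers": 1}])

```text
clock: 5.43
eef_pos: [0.5018, 0.1196, 0.1309]
tool_rot: [0.994, -0.113, 0.001, -0.0]
ft_force: [-1.7, -0.4, 6.1]
grip_width: -0.0001
```

Request:
play_rows(motion=[{"translation": [0,0,0.15],"roll": 0,"fingers": 1},{"translation": [0,0,0.15],"roll": 0,"fingers": 1}])

```text
clock: 5.6
eef_pos: [0.5018, 0.1197, 0.1295]
tool_rot: [0.994, -0.113, 0.001, -0.0]
ft_force: [-1.4, -0.5, 7.3]
grip_width: -0.0002
```

Request:
play_rows(motion=[{"translation": [0,0,0.15],"roll": 0,"fingers": 1},{"translation": [0,0,0.15],"roll": 0,"fingers": 1}])

```text
clock: 5.77
eef_pos: [0.5019, 0.1197, 0.1291]
tool_rot: [0.994, -0.113, 0.001, -0.0]
ft_force: [-4.3, -1.9, 12.4]
grip_width: -0.0001
```

Contact began at TCP z of about 0.139 and the hard stop (12 N) came at 0.129, so the stop is fully pressed. The shut fingertips are therefore at TCP z + 0.021. I'll lift and check the latch.

Request:
play_rows(motion=[{"translation": [0,0,-2],"roll": 0,"fingers": 1},{"translation": [0,0,-6],"roll": 0,"fingers": 1},{"translation": [0,0,-10],"roll": 0,"fingers": 1},{"translation": [0,0,-12],"roll": 0,"fingers": 1},{"translation": [0,0,-12],"roll": 0,"fingers": 1},{"translation": [0,0,-12],"roll": 0,"fingers": 1}])

```text
clock: 6.27
eef_pos: [0.5023, 0.1198, 0.2482]
tool_rot: [0.994, -0.113, 0.002, -0.001]
ft_force: [-0.1, -1.1, -0.6]
grip_width: 0.0002
```

```bash
python3 - <<'E'
from h import *
snap('wrist','w5'); go((.47,-.2,.25),-12.5)
yh=np.array([-.976,.216,0]);c=np.array([.502,.12,0])
def wing(n):
    g=cv2.cvtColor(cv2.imread(f'pics/{n}.png'),cv2.COLOR_BGR2GRAY)
    u,v=proj(n,c-.035*yh+[0,0,.1475]).astype(int)
    col=g[v-25:v+25,u-2:u+3].mean(1); rows=np.where(col<50)[0]
    # horizontal extent
    r=g[v-3:v+4,u-150:u+60].mean(0); k=np.where(r<50)[0]
    print(n,'dark rows',v-25+rows.min(),v-25+rows.max(),'cols',u-150+k.min(),u-150+k.max())
    for z in (0,.008): print('  pred line',z,proj(n,c-.035*yh+[0,0,.157-z])[1].round(1),'span cols',[proj(n,c+s*yh+[0,0,.1475-z])[0].round(1) for s in (.041,-.041)])
wing('w1');wing('w5')
E
```

```text
cur [0.5013 0.1195 0.2466] psi -13.0 shift cm [ 4.12 31.84 -0.34] roll -0.5 j6 [ 0.23  0.26  0.12  1.44 -0.    2.03] F [-0.4  0.3 -0.1] w -0.0001 t 6.32
w1 dark rows 215 231 cols 296 359
  pred line 0 227.1 span cols [np.float64(271.2), np.float64(374.0)]
  pred line 0.008 224.1 span cols [np.float64(272.6), np.float64(372.7)]
w5 dark rows 215 231 cols 293 356
  pred line 0 230.1 span cols [np.float64(266.7), np.float64(372.8)]
  pred line 0.008 227.0 span cols [np.float64(268.1), np.float64(371.4)]
```

The stop is latched: its wing row matches the prediction for 8 mm in. Next is moving in front of the pan.

```bash
python3 - <<'E'
from h import *
go((.470,-.145,.247),-12.5); go((.470,-.145,.024),-12.5)
for p in ((408,295),(437,312)): print(ray('top0',p,.01).round(3))
E
```

```text
cur [0.5013 0.1195 0.2466] psi -13.0 shift cm [ 2.89 26.48 -0.04] roll -0.5 j6 [ 0.23  0.26  0.12  1.44 -0.    2.03] F [-0.4  0.3 -0.1] w -0.0001 t 6.32
cur [0.5013 0.1195 0.2466] psi -13.0 shift cm [ 2.89 26.48 22.26] roll -0.5 j6 [ 0.23  0.26  0.12  1.44 -0.    2.03] F [-0.4  0.3 -0.1] w -0.0001 t 6.32
[ 0.374 -0.208  0.01 ]
[ 0.298 -0.275  0.01 ]
```

Request:
play_rows(motion=[{"translation": [2.9,26.5,0],"roll": 0,"fingers": 1},{"translation": [2.9,26.5,0],"roll": 0,"fingers": 1},{"translation": [2.9,26.5,0],"roll": 0,"fingers": 1},{"translation": [2.9,26.5,0],"roll": -0.5,"fingers": 1},{"translation": [2.9,26.5,0],"roll": -0.5,"fingers": 1},{"translation": [2.9,26.5,0],"roll": -0.5,"fingers": 1},{"translation": [2.9,26.5,0],"roll": -0.5,"fingers": 1},{"translation": [2.9,26.5,0],"roll": -0.5,"fingers": 1},{"translation": [2.9,26.5,8],"roll": -0.5,"fingers": 1},{"translation": [2.9,26.5,14],"roll": -0.5,"fingers": 1},{"translation": [2.9,26.5,14],"roll": -0.5,"fingers": 1},{"translation": [2.9,26.5,14],"roll": -0.5,"fingers": 1},{"translation": [2.9,26.5,14],"roll": -0.5,"fingers": 1}])

```text
clock: 7.4
eef_pos: [0.4648, -0.1425, 0.1007]
tool_rot: [0.994, -0.108, -0.007, -0.002]
ft_force: [-0.3, -0.2, 0.3]
grip_width: -0.0001
```

```bash
python3 - <<'E'
from h import *
go((.470,-.145,.024),-12.5); snap('wrist','w6')
i=cv2.imread('pics/w6.png'); cv2.circle(i,tuple(proj('w6',(.480,-.100,.056)).astype(int)),3,(0,0,255),-1); cv2.imwrite('pics/w6m.png',i)
E
```

```text
cur [ 0.4648 -0.1425  0.1007] psi -12.4 shift cm [0.66 0.14 7.66] roll 0.1 j6 [-0.3   0.3  -0.21  1.07  0.    1.49] F [-0.3 -0.2  0.3] w -0.0001 t 7.4
```

View pics/w6m.png

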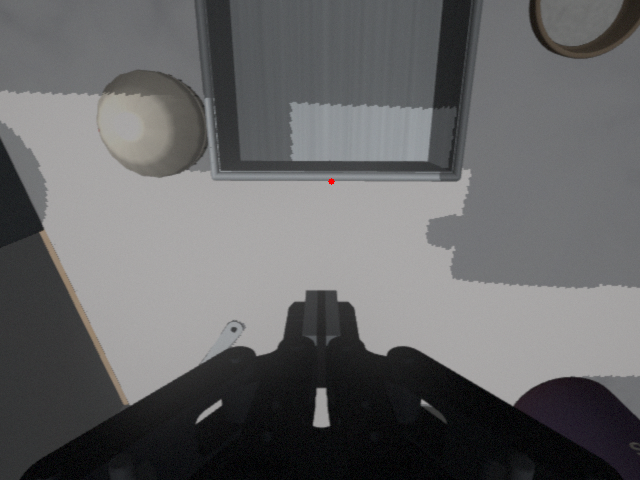

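The pan's front rim is at v=177 from u=213 to 461, about 10 mm to the right of the tool. The timer is at (152,122) beside the pan's left side, and a canister is well off to the lower right. I'll descend and push.

Request:
play_rows(motion=[{"translation": [0.9,0,4],"roll": 0,"fingers": 1},{"translation": [0.9,0,7],"roll": 0,"fingers": 1},{"translation": [0.9,0,7.6],"roll": 0,"fingers": 1},{"translation": [0.9,0,7.6],"roll": 0,"fingers": 1},{"translation": [0.9,0,7.6],"roll": 0,"fingers": 1}])

```text
clock: 7.87
eef_pos: [0.48, -0.1471, 0.0325]
tool_rot: [0.994, -0.108, 0.001, 0.0]
ft_force: [-0.0, -0.1, 0.4]
grip_width: -0.0001
```

Request:
play_rows(motion=[{"translation": [0,-1.5,0],"roll": 0,"fingers": 1},{"translation": [0,-2.5,0],"roll": 0,"fingers": 1},{"translation": [0,-3.2,0],"roll": 0,"fingers": 1},{"translation": [0,-4,0],"roll": 0,"fingers": 1},{"translation": [0,-4.8,0],"roll": 0,"fingers": 1},{"translation": [0,-5.6,0],"roll": 0,"fingers": 1},{"translation": [0,-5.6,0],"roll": 0,"fingers": 1}])

```text
clock: 8.45
eef_pos: [0.4926, -0.0924, 0.0324]
tool_rot: [0.994, -0.108, 0.002, 0.001]
ft_force: [0.1, -1.9, 5.4]
grip_width: 0.0001
```

The upward force suggests the tips, at about 0.054, are riding on the rim. I'll back off, go lower and retry.

Request:
play_rows(motion=[{"translation": [0,2,0],"roll": 0,"fingers": 1},{"translation": [0,4,0],"roll": 0,"fingers": 1},{"translation": [0,5.5,0],"roll": 0,"fingers": 1},{"translation": [0,5.5,1],"roll": 0,"fingers": 1},{"translation": [0,5.5,1.7],"roll": 0,"fingers": 1},{"translation": [0,5.5,1.7],"roll": 0,"fingers": 1},{"translation": [0,5.5,1.7],"roll": 0,"fingers": 1}])

```text
clock: 9.03
eef_pos: [0.4783, -0.145, 0.013]
tool_rot: [0.994, -0.108, -0.001, -0.001]
ft_force: [-0.1, 0.2, 0.0]
grip_width: -0.0005
```

Request:
play_rows(motion=[{"translation": [0,-1.5,0],"roll": 0,"fingers": 1},{"translation": [0,-2.5,0],"roll": 0,"fingers": 1},{"translation": [0,-3.2,0],"roll": 0,"fingers": 1},{"translation": [0,-4,0],"roll": 0,"fingers": 1},{"translation": [0,-4.5,0],"roll": 0,"fingers": 1},{"translation": [0,-4.5,0],"roll": 0,"fingers": 1}])

```text
clock: 9.53
eef_pos: [0.4892, -0.101, 0.0141]
tool_rot: [0.994, -0.108, 0.0, -0.0]
ft_force: [0.4, -1.0, -0.1]
grip_width: 0.0004
```

Request:
play_rows(motion=[{"translation": [0,-0.8,0],"roll": 0,"fingers": 1},{"translation": [0,-1.6,0],"roll": 0,"fingers": 1},{"translation": [0,-2.4,0],"roll": 0,"fingers": 1},{"translation": [0,-3.2,0],"roll": 0,"fingers": 1}])

```text
clock: 9.87
eef_pos: [0.4959, -0.071, 0.0141]
tool_rot: [0.994, -0.109, 0.0, 0.001]
ft_force: [-0.3, -3.0, 0.2]
grip_width: -0.0002
```

```bash
python3 - <<'E'
from h import *
go((.503,-.022,.014),-12.5); snap('wrist','w7')
g=cv2.cvtColor(cv2.imread('pics/w7.png'),cv2.COLOR_BGR2GRAY)
xh=np.array([.216,.976,0]);t=np.array(bot.get_obs()['eef_pos'])
for d in (0,.01,.02,.03,.04): print(d,proj('w7',[*(t+d*xh)[:2],.057]).round(0))
cv2.imwrite('pics/w7b.png',cv2.convertScaleAbs(cv2.imread('pics/w7.png'),alpha=1.6))
E
```

```text
cur [ 0.4959 -0.071   0.0141] psi -12.5 shift cm [-0.37 -4.94  0.  ] roll -0.0 j6 [-0.14  0.42 -0.3   0.85 -0.    1.65] F [-0.3 -3.   0.2] w -0.0002 t 9.87
0 [321. 330.]
0.01 [321. 308.]
0.02 [321. 284.]
0.03 [321. 259.]
0.04 [320. 233.]
```

View pics/w7b.png

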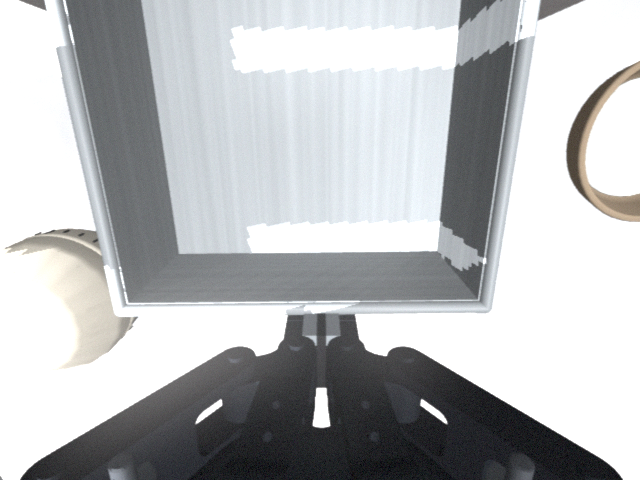

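The pan rim is at v=312, about 8 mm ahead of the TCP, and the pan is sliding with about 3 N. The bowl at right and the timer at left are clear. Roughly 50 mm remains.

Request:
play_rows(motion=[{"translation": [-0.2,-0.8,0],"roll": 0,"fingers": 1},{"translation": [-0.2,-1.6,0],"roll": 0,"fingers": 1},{"translation": [-0.2,-2.4,0],"roll": 0,"fingers": 1},{"translation": [-0.2,-3.2,0],"roll": 0,"fingers": 1},{"translation": [-0.2,-4.0,0],"roll": 0,"fingers": 1},{"translation": [-0.2,-4.4,0],"roll": 0,"fingers": 1}])

```text
clock: 10.42
eef_pos: [0.5036, -0.0264, 0.014]
tool_rot: [0.994, -0.108, -0.0, -0.0]
ft_force: [-0.5, -4.3, 1.3]
grip_width: 0.0003
```

Request:
play_rows(motion=[{"translation": [0,-0.3,0],"roll": 0,"fingers": 1},{"translation": [0,-0.5,0],"roll": 0,"fingers": 1},{"translation": [0,-0.5,0],"roll": 0,"fingers": 1}])

```text
clock: 10.67
eef_pos: [0.5043, -0.0234, 0.0141]
tool_rot: [0.994, -0.109, -0.0, 0.001]
ft_force: [-1.5, -6.2, 1.8]
grip_width: -0.0
```

Request:
play_rows(motion=[{"translation": [0,-0.2,0],"roll": 0,"fingers": 1},{"translation": [0,-0.4,0],"roll": 0,"fingers": 1},{"translation": [0,-0.4,0],"roll": 0,"fingers": 1}])

```text
clock: 10.92
eef_pos: [0.5042, -0.0235, 0.0142]
tool_rot: [0.994, -0.11, -0.0, 0.005]
ft_force: [-3.3, -16.3, 5.3]
grip_width: 0.0
```

It's against the hard end: 16 N with no motion, and the face is at the predicted home position. I'll back off, rise, and go over the stop with the jaws about 62 mm open and turned 60° ahead of the wings.

Request:
play_rows(motion=[{"translation": [0,1,0],"roll": 0,"fingers": 1},{"translation": [0,4,0],"roll": 0,"fingers": 1},{"translation": [0,6,0],"roll": 0,"fingers": 1},{"translation": [0,6,-4],"roll": 0,"fingers": 1},{"translation": [0,6,-8],"roll": 0,"fingers": 1},{"translation": [0,6,-12],"roll": 0,"fingers": 1},{"translation": [0,6,-16],"roll": 0,"fingers": 1},{"translation": [0,6,-20],"roll": 0,"fingers": 1},{"translation": [0,6,-24],"roll": 0,"fingers": 1},{"translation": [0,6,-24],"roll": 0,"fingers": 1},{"translation": [0,6,-24],"roll": 0,"fingers": 1}])

```text
clock: 11.83
eef_pos: [0.4944, -0.0767, 0.2569]
tool_rot: [0.994, -0.108, 0.003, -0.001]
ft_force: [-0.1, -0.0, -1.7]
grip_width: -0.0004
```

```bash
python3 - <<'E'
from h import *
go((.502,.12,.25),47.5)
E
```

```text
cur [ 0.4944 -0.0767  0.2569] psi -12.4 shift cm [ -3.5  -19.37   0.72] roll -59.9 j6 [-0.16  0.22  0.1   1.44  0.    1.63] F [-0.1 -0.  -1.7] w -0.0004 t 11.83
```

Request:
play_rows(motion=[{"translation": [-3.5,-19.4,0.7],"roll": -7,"fingers": -0.44},{"translation": [-3.5,-19.4,0.7],"roll": -14,"fingers": -0.44},{"translation": [-3.5,-19.4,0.7],"roll": -21,"fingers": -0.44},{"translation": [-3.5,-19.4,0.7],"roll": -28,"fingers": -0.44},{"translation": [-3.5,-19.4,0.7],"roll": -35,"fingers": -0.44},{"translation": [-3.5,-19.4,0.7],"roll": -42,"fingers": -0.44},{"translation": [-3.5,-19.4,0.7],"roll": -49,"fingers": -0.44},{"translation": [-3.5,-19.4,0.7],"roll": -56,"fingers": -0.44},{"translation": [-3.5,-19.4,0.7],"roll": -60,"fingers": -0.44},{"translation": [-3.5,-19.4,0.7],"roll": -60,"fingers": -0.44},{"translation": [-3.5,-19.4,0.7],"roll": -60,"fingers": -0.44},{"translation": [-3.5,-19.4,0.7],"roll": -60,"fingers": -0.44},{"translation": [-3.5,-19.4,0.7],"roll": -60,"fingers": -0.44}])

```text
clock: 12.92
eef_pos: [0.4998, 0.1196, 0.2464]
tool_rot: [0.915, 0.402, -0.0, -0.0]
ft_force: [1.2, -0.1, 0.2]
grip_width: 0.0616
```

```bash
python3 - <<'E'
from h import *
go((.502,.12,.125),47.5)
E
```

```text
cur [0.4998 0.1196 0.2464] psi 47.5 shift cm [ 0.19  0.15 12.14] roll -0.0 j6 [0.23 0.26 0.12 1.44 0.   0.98] F [ 1.2 -0.1  0.2] w 0.0616 t 12.92
```

Request:
play_rows(motion=[{"translation": [0.2,0.1,4],"roll": 0,"fingers": -0.44},{"translation": [0.2,0.1,8],"roll": 0,"fingers": -0.44},{"translation": [0.2,0.1,11],"roll": 0,"fingers": -0.44},{"translation": [0.2,0.1,11.6],"roll": 0,"fingers": -0.44},{"translation": [0.2,0.1,11.6],"roll": 0,"fingers": -0.44},{"translation": [0.2,0.1,11.6],"roll": 0,"fingers": -0.44}])

```text
clock: 13.42
eef_pos: [0.5029, 0.1205, 0.1322]
tool_rot: [0.915, 0.403, 0.001, 0.0]
ft_force: [-0.1, -0.7, 0.3]
grip_width: 0.0618
```

```bash
python3 - <<'E'
from h import *
go((.502,.12,.102),47.5);snap('wrist','w8')
cv2.imwrite('pics/w8b.png',cv2.convertScaleAbs(cv2.imread('pics/w8.png'),alpha=1.8))
t=np.array(bot.get_obs()['eef_pos']);a=np.radians(47.5);x=np.array([np.cos(a),np.sin(a),0])
for s in (-.031,.031):
  for dz in (-.01,.02,.03,.04): print(s,dz,proj('w8',t+s*x+[0,0,dz]).round(0))
print('head',proj('w8',(.502,.12,.152)))
E
```

```text
cur [0.5029 0.1205 0.1322] psi 47.5 shift cm [-0.11 -0.04  3.02] roll -0.0 j6 [ 0.24  0.32 -0.09  1.15  0.    0.98] F [-0.1 -0.7  0.3] w 0.0618 t 13.42
-0.031 -0.01 [265. 279.]
-0.031 0.02 [255. 308.]
-0.031 0.03 [251. 320.]
-0.031 0.04 [247. 333.]
0.031 -0.01 [382. 279.]
0.031 0.02 [393. 308.]
0.031 0.03 [397. 320.]
0.031 0.04 [402. 333.]
head [319.99374848 304.85968391]
```

View pics/w8b.png

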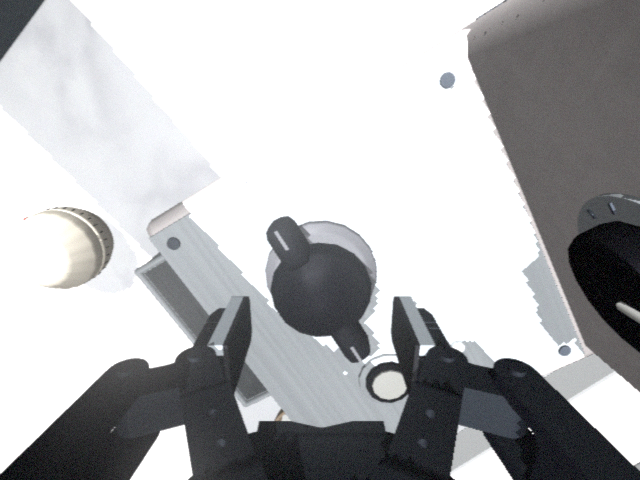

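The jaws straddle the dome (centre 321,290) with clearance, pads at u≈240 and 402, and the wings point to (285,235) and (352,345). Turning clockwise brings each pad onto a wing as planned. Descending.

Request:
play_rows(motion=[{"translation": [-0.1,0,1],"roll": 0,"fingers": -0.44},{"translation": [-0.1,0,2],"roll": 0,"fingers": -0.44},{"translation": [-0.1,0,2.6],"roll": 0,"fingers": -0.44},{"translation": [-0.1,0,2.9],"roll": 0,"fingers": -0.44},{"translation": [-0.1,0,2.9],"roll": 0,"fingers": -0.44}])

```text
clock: 13.88
eef_pos: [0.5007, 0.1195, 0.101]
tool_rot: [0.915, 0.403, -0.001, -0.0]
ft_force: [-0.3, -0.3, -0.7]
grip_width: 0.0617
```

Request:
play_rows(motion=[{"translation": [0.1,0,0],"roll": 5,"fingers": -0.44},{"translation": [0.1,0,0],"roll": 10,"fingers": -0.44},{"translation": [0.1,0,0],"roll": 15,"fingers": -0.44},{"translation": [0.1,0,0],"roll": 20,"fingers": -0.44},{"translation": [0.1,0,0],"roll": 25,"fingers": -0.44},{"translation": [0.1,0,0],"roll": 30,"fingers": -0.44},{"translation": [0.1,0,0],"roll": 35,"fingers": -0.44},{"translation": [0.1,0,0],"roll": 40,"fingers": -0.44},{"translation": [0.1,0,0],"roll": 45,"fingers": -0.44},{"translation": [0.1,0,0],"roll": 50,"fingers": -0.44}])

```text
clock: 14.72
eef_pos: [0.5023, 0.1211, 0.1023]
tool_rot: [1.0, -0.023, 0.0, -0.001]
ft_force: [0.1, 1.2, 0.2]
grip_width: 0.0616
```

```bash
python3 - <<'E'
from h import *
go((.502,.12,.102),-30);print(np.round(bot.get_obs()['ft_torque'],3))
E
```

```text
cur [0.5023 0.1211 0.1023] psi -2.7 shift cm [-0.03  0.11  0.03] roll 27.3 j6 [ 0.24  0.35 -0.14  1.08  0.    1.85] F [0.1 1.2 0.2] w 0.0616 t 14.72
[0.36  0.103 0.08 ]
```

Request:
play_rows(motion=[{"translation": [0,0.1,0],"roll": 5,"fingers": -0.44},{"translation": [0,0.1,0],"roll": 10,"fingers": -0.44},{"translation": [0,0.1,0],"roll": 15,"fingers": -0.44},{"translation": [0,0.1,0],"roll": 20,"fingers": -0.44},{"translation": [0,0.1,0],"roll": 25,"fingers": -0.44},{"translation": [0,0.1,0],"roll": 28,"fingers": -0.44},{"translation": [0,0.1,0],"roll": 28,"fingers": -0.44}])

```text
clock: 15.3
eef_pos: [0.5026, 0.12, 0.1025]
tool_rot: [0.965, -0.263, 0.0, -0.001]
ft_force: [-0.3, 1.8, 0.8]
grip_width: 0.0612
```

```bash
python3 - <<'E'
from h import *
go((.502,.12,.102),-30);print(np.round(bot.get_obs()['ft_torque'],3)); snap('wrist','w9')
E
```

```text
cur [0.5026 0.12   0.1025] psi -30.5 shift cm [-0.05  0.03  0.05] roll -0.5 j6 [ 0.23  0.34 -0.14  1.08  0.    2.34] F [-0.3  1.8  0.8] w 0.0612 t 15.3
[ 0.302 -0.009  0.01 ]
```

Request:
play_rows(motion=[{"translation": [0,0,0],"roll": -6,"fingers": -0.44},{"translation": [0,0,0],"roll": -12,"fingers": -0.44},{"translation": [0,0,0],"roll": -18,"fingers": -0.44},{"translation": [0,0,0],"roll": -24,"fingers": -0.44},{"translation": [0,0,0],"roll": -30,"fingers": -0.44},{"translation": [0,0,0],"roll": -36,"fingers": -0.44},{"translation": [0,0,0],"roll": -42,"fingers": -0.44},{"translation": [0,0,0],"roll": -48,"fingers": -0.44},{"translation": [0,0,0],"roll": -54,"fingers": -0.44},{"translation": [0,0,0],"roll": -60,"fingers": -0.44},{"translation": [0,0,0],"roll": -66,"fingers": -0.44},{"translation": [0,0,0],"roll": -72,"fingers": -0.44},{"translation": [0,0,0],"roll": -76,"fingers": -0.44},{"translation": [0,0,0],"roll": -76,"fingers": -0.44},{"translation": [0,0,-3],"roll": -76,"fingers": -0.44},{"translation": [0,0,-7],"roll": -76,"fingers": -0.44},{"translation": [0,0,-11],"roll": -76,"fingers": -0.44},{"translation": [0,0,-14],"roll": -76,"fingers": -0.44},{"translation": [0,0,-14],"roll": -76,"fingers": -0.44}])

```text
clock: 16.93
eef_pos: [0.5058, 0.1201, 0.2495]
tool_rot: [0.922, 0.386, 0.006, 0.001]
ft_force: [0.4, -0.1, 1.1]
grip_width: 0.0614
```

```bash
python3 - <<'E'
from h import *
go((.502,.12,.25),-13); snap('wrist','w10'); snap('top','t10')
c=np.array([.502,.12,0]);yh=np.array([-.976,.216,0])
A=cv2.convertScaleAbs(cv2.imread('pics/w10.png'),alpha=1.7)
for z,col in ((0,(0,0,255)),(.008,(0,255,0))):
  for s in (.041,-.041):
    p=proj('w10',c+s*yh+[0,0,.1475-z]); print(z,s,p.round(1)); 
B=cv2.resize(cv2.imread('pics/t10.png')[205:325,185:385],None,fx=2,fy=2)
C=np.zeros((580,800,3),np.uint8); u,v=proj('w10',c+[0,0,.15]).astype(int)
crop=A[max(0,v-70):v+70,u-100:u+100]; crop=cv2.resize(crop,None,fx=2,fy=2)
W=cv2.resize(A,(400,300)); C[:crop.shape[0],:400]=crop; C[:240,400:]=B; C[280:580,:400]=W
print('crop origin',u-100,max(0,v-70)); 
for n,p in (('deckfront home pan face',(.5032,-.0134,.058)),): print(n,((proj('t10',p)-[185,205])*2+[400,0]).round(0))
cv2.imwrite('pics/fin.png',C)
E
```

```text
cur [0.5058 0.1201 0.2495] psi 45.5 shift cm [-0.27 -0.26 -0.06] roll 58.5 j6 [ 0.23  0.26  0.13  1.43 -0.    1.01] F [ 0.4 -0.1  1.1] w 0.0614 t 16.93
0 0.041 [287.2 177.7]
0 -0.041 [343.9 263.9]
0.008 0.041 [288.1 175.9]
0.008 -0.041 [343.2 260. ]
crop origin 216 153
deckfront home pan face [703. 126.]
```

View pics/fin.png

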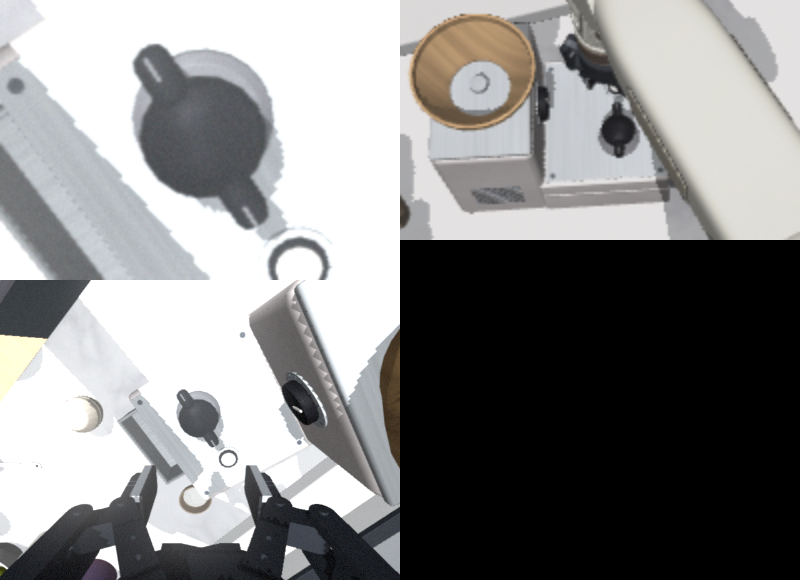

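The wings are back at rest angle and the pan is under the deck with its short front section showing. I'll measure the head's height numerically.

```bash
python3 - <<'E'
from h import *
from scipy.optimize import minimize
yh=np.array([-.976,.216,0]);xh=np.array([.216,.976,0]);c0=np.array([.502,.12,0])
def ends(n):
    g=cv2.cvtColor(cv2.imread(f'pics/{n}.png'),cv2.COLOR_BGR2GRAY)
    c=proj(n,c0+[0,0,.1475]);a=proj(n,c0+.041*yh+[0,0,.1475]);b=proj(n,c0-.041*yh+[0,0,.1475])
    d=(b-a)/np.linalg.norm(b-a);L=np.linalg.norm(b-a)/2; nn=np.array([-d[1],d[0]])
    res=[]
    for sgn in (-1,1):
        s=np.arange(L*.75,L*1.25,.25)
        prof=np.mean([[g[int(round(q[1])),int(round(q[0]))] for q in (c+sgn*d*t+nn*k for t in s)] for k in (-2,-1,0,1,2)],0)
        res.append(s[np.argmax(prof>75)])
    print(n,'span px',sum(res),'pred out/latched',[np.linalg.norm(proj(n,c0+.041*yh+[0,0,z])-proj(n,c0-.041*yh+[0,0,z])).round(1) for z in (.1475,.1395)])
for n in ('w1','w5','w10'): ends(n)
# wing centre offset along the camera-tilt direction, relative to start button
for n in ('w1','w5','w8','w10'):
    g=cv2.cvtColor(cv2.imread(f'pics/{n}.png'),cv2.COLOR_BGR2GRAY)
    c=proj(n,c0+[0,0,.157]);m=(g<45).astype('uint8')
    k,lab,st,ce=cv2.connectedComponentsWithStats(m); u,v=c.astype(int); l=lab[v,u]
    print(n,'blob',st[l][:5],'cen',ce[l].round(1),'pred out',proj(n,c0+[0,0,.149]).round(1),'latched',proj(n,c0+[0,0,.141]).round(1))
E
```

```text
w1 span px 103.33412358676894 pred out/latched [np.float64(102.8), np.float64(100.1)]
w5 span px 90.59259391414625 pred out/latched [np.float64(106.1), np.float64(103.3)]
w10 span px 78.8300428804327 pred out/latched [np.float64(103.1), np.float64(100.6)]
w1 blob [     0      0    640    480 248312] cen [321.  200.2] pred out [322.6 224.2] latched [322.6 221.4]
w5 blob [     0      0    640    480 246119] cen [321.7 200.4] pred out [319.7 227.4] latched [319.7 224.4]
w8 blob [ 271  239  100  123 6913] cen [325.8 299. ] pred out [320.  301.6] latched [320.  293.4]
w10 blob [     0      0    640    480 239219] cen [317.5 207.7] pred out [316.8 223.1] latched [316.8 220.2]
```

The threshold was too crude. I'll take the same close pose as the earlier "out" pictures (shut jaws, ψ=-13, tips above the head) and compare the wing stripe rows.

Request:
play_rows(motion=[{"translation": [-0.3,-0.2,0],"roll": 7,"fingers": 1},{"translation": [-0.3,-0.2,0],"roll": 14,"fingers": 1},{"translation": [-0.3,-0.2,0],"roll": 21,"fingers": 1},{"translation": [-0.3,-0.2,0],"roll": 28,"fingers": 1},{"translation": [-0.3,-0.2,0],"roll": 35,"fingers": 1},{"translation": [-0.3,-0.2,0],"roll": 42,"fingers": 1},{"translation": [-0.3,-0.2,0],"roll": 49,"fingers": 1},{"translation": [-0.3,-0.2,0],"roll": 56,"fingers": 1},{"translation": [-0.3,-0.2,0],"roll": 58.5,"fingers": 1},{"translation": [-0.3,-0.2,4],"roll": 58.5,"fingers": 1},{"translation": [-0.3,-0.2,8],"roll": 58.5,"fingers": 1},{"translation": [-0.3,-0.2,9],"roll": 58.5,"fingers": 1},{"translation": [-0.3,-0.2,9],"roll": 58.5,"fingers": 1},{"translation": [-0.3,-0.2,9],"roll": 58.5,"fingers": 1}])

```text
clock: 18.2
eef_pos: [0.498, 0.1185, 0.1515]
tool_rot: [0.994, -0.113, -0.001, 0.0]
ft_force: [0.3, 0.7, 1.5]
grip_width: 0.0002
```

```bash
python3 - <<'E'
from h import *
go((.502,.12,.25),-13); snap('wrist','w11')
yh=np.array([-.976,.216,0]);c0=np.array([.502,.12,0])
for n in ('w2','w3','w4','w11'):
    g=cv2.cvtColor(cv2.imread(f'pics/{n}.png'),cv2.COLOR_BGR2GRAY).astype(float)
    for s in (.036,-.036):
        u,v=proj(n,c0+s*yh+[0,0,.157]).astype(int)
        col=g[v-16:v+12,u-3:u+4].mean(1)
        dk=col<50; # stripe = local max between dark rows
        pk=[i for i in range(2,26) if col[i]>=col[i-1] and col[i]>col[i+1] and col[i]>col[i-2]+6 and min(col[i+1:i+5])<col[i]-6]
        print(n,s,'stripe',[v-16+i for i in pk],'pred out/latched',[proj(n,c0+s*yh+[0,0,z])[1].round(1) for z in (.157,.149)])
E
```

```text
cur [0.498  0.1185 0.1515] psi -13.0 shift cm [ 0.34 -0.23 -9.85] roll 0.0 j6 [ 0.23  0.3  -0.07  1.2  -0.    2.03] F [0.3 0.7 1.5] w 0.0002 t 18.2
w2 0.036 stripe [np.int64(277)] pred out/latched [np.float64(277.8), np.float64(271.5)]
w2 -0.036 stripe [np.int64(275)] pred out/latched [np.float64(276.7), np.float64(270.5)]
w3 0.036 stripe [np.int64(286)] pred out/latched [np.float64(286.7), np.float64(279.7)]
w3 -0.036 stripe [np.int64(284)] pred out/latched [np.float64(285.7), np.float64(278.7)]
w4 0.036 stripe [np.int64(300)] pred out/latched [np.float64(300.4), np.float64(292.3)]
w4 -0.036 stripe [np.int64(298)] pred out/latched [np.float64(299.3), np.float64(291.2)]
w11 0.036 stripe [np.int64(286)] pred out/latched [np.float64(286.4), np.float64(279.3)]
w11 -0.036 stripe [np.int64(284)] pred out/latched [np.float64(285.4), np.float64(278.3)]
```

The stop is out: its stripes match the out prediction to within 1–2 px. Now I'll retreat over the pan's front and measure where its rim is.

Request:
play_rows(motion=[{"translation": [0,0,-4],"roll": 0,"fingers": 1},{"translation": [0,0,-8],"roll": 0,"fingers": 1},{"translation": [0,0,-10],"roll": 0,"fingers": 1},{"translation": [0,4,-10],"roll": 0,"fingers": 1},{"translation": [0,8,-10],"roll": 0,"fingers": 1},{"translation": [0,12,-10],"roll": 0,"fingers": 1},{"translation": [0,16,-10],"roll": 0,"fingers": 1},{"translation": [0,20,-10],"roll": 0,"fingers": 1},{"translation": [0,20,-10],"roll": 0,"fingers": 1},{"translation": [0,20,-10],"roll": 0,"fingers": 1}])

```text
clock: 19.08
eef_pos: [0.4545, -0.0784, 0.2548]
tool_rot: [0.993, -0.116, 0.003, 0.0]
ft_force: [0.2, -0.1, 0.6]
grip_width: 0.0001
```

```bash
python3 - <<'E'
from h import *
go((.502,.12,.25),-13); snap('wrist','w12')
g=cv2.cvtColor(cv2.imread('pics/w12.png'),cv2.COLOR_BGR2GRAY).astype(float)
xh=np.array([.216,.976,0]);yh=np.array([-.976,.216,0]);O=np.array([.502,.12,0])+.09*xh-.03*yh
for y in (-.04,-.02,0,.03,.05):
    prof=[]; X=np.arange(-.26,-.19,.001)
    for x in X:
        u,v=proj('w12',O+x*xh+y*yh+[0,0,.057]); prof.append(g[int(round(v)),int(round(u))])
    prof=np.array(prof); d=np.abs(np.diff(prof)); k=np.argsort(d)[::-1][:4]
    print(y,'edges at mill x mm',[(int(X[i]*1000),int(prof[i+1]-prof[i])) for i in sorted(k)])
E
```

```text
cur [ 0.4545 -0.0784  0.2548] psi -13.3 shift cm [  0.06 -20.4    0.49] roll -0.3 j6 [-0.17  0.14  0.    1.42  0.    1.63] F [ 0.2 -0.1  0.6] w 0.0001 t 19.08
-0.04 edges at mill x mm [(-220, -20), (-216, -19), (-215, 22), (-191, 29)]
-0.02 edges at mill x mm [(-251, -19), (-250, -27), (-221, -33), (-214, 14)]
0 edges at mill x mm [(-252, -33), (-251, -13), (-220, -30), (-214, 10)]
0.03 edges at mill x mm [(-251, -35), (-250, -12), (-221, -32), (-215, 17)]
0.05 edges at mill x mm [(-250, -34), (-249, -10), (-221, -32), (-214, 8)]
```

The pan's front face is at mill x of about -220 mm, exactly home. Handing in.

```bash
python3 -c "
from workcell import bot
print(bot.job_done())"
```

```text
the job is handed in; nothing more can be done
None
```

The job is done and handed in at about 19 s of the 54 s allowed; no verdict was reported.

- **Stop pressed:** I pressed it with closed fingertips to its hard stop (12 N) and lifted off. The picture then showed the head about 8 mm in, so it had latched.
- **Pan pushed:** I pushed it along the worktop until it met the end of the bay (16 N, no further motion). A last picture put its front face at mill x of about −220 mm, which is fully home.
- **Stop released:** I turned it clockwise by both wings, turned back and lifted off. The wings returned to their rest angle, and their stripes sit within 2 px of the "out" position; latched would differ by about 7 px.

**Disagreements and slips:**
- **Fingertips not where stated:** with the jaws shut, contact put them about 21 mm behind the reported TCP, not 14 mm ahead of it. I corrected the heights for this.
- **First push too high:** the tips rode on the pan's rim with about 5 N, so I backed off and pushed lower.
- **Bystanders:** nothing in the pictures or forces suggested I touched any of them, but I did not measure them again at the end.

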